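# Fold a car seat's recliner arm flat

### The job

The car seat's recliner hinge bolted to the bench has its arm propped up by a ratchet pawl: press the broad pad on the tail of the pawl (the end away from the arm) right down so that its nose lifts free of the teeth, then push the arm down past the teeth until it lies flat on its stop, and press the pawl's nose back down into the teeth so that the arm is locked flat. Only press and push, gently, do not pull the arm further up, and leave everything else on the bench where it is.

Things in the scene. Friction and masses are not known exactly. Their poses are not given: they have to be found in the camera images.
- hinge: recliner hinge base, bolted down: dark plate 420 x 100 x 8 mm. Origin on the bench below the arm's hinge axis (75 mm up); x along the plate, where the arm folds down; y along the axis; z up. Rubber stop block at x=190 mm, top at 63 mm. Two grey cheeks, 32 mm over all, 90 mm high at the axis, 132 mm at the pawl's pivot (x=-95 mm). Arm's hub: 88 mm across, 16 mm wide, teeth out to 56 mm radius.
- recline (a joint): elevation of the arm (grey bar to 30 mm wide, 26 mm deep), rad: 0 = flat along the base's +x on its stop (end of travel), growing as it rises, at most 1.2; starts near 1.0. Stiff hinge (0.55 N m, more than its weight): stays where left; 2 to 8 N at the tube push it down. While the pawl is in, the teeth block it both ways, with about 0.1 rad of play.
- pawl (a joint): tilt of the pawl, rad: 0 = nose fully down in the teeth, 0.25 = tail fully down, nose free (stops at both). Above 0.14 the nose clears the teeth. Stiff pivot 124 mm above the bench: stays where left; about 4 N on the tail pad or 3 N on the nose pad moves it. Its nose goes home only with the arm within about 0.1 rad of flat (or at another gap).
- tube_mid (a point): centre of the steel cross tube at the arm's free end, on the tube's own axis: 24 mm in diameter (top 12 mm above this point), 90 mm long along the hinge axis, 190 mm from that axis. Its frame turns with the arm, x along the arm away from the hinge.
- tail_pad (a point): centre of the top face of the broad pad on the pawl's tail: 30 mm along the base's x, 36 mm along y; 150 mm above the bench with the pawl in, at x=-160 mm in the base's frame; sinks about 16 mm when pressed right down.
- nose_pad (a point): centre of the top face of the small steel pad (24 x 24 mm) over the pawl's nose; 150 mm above the bench with the pawl in, nearly above the hinge axis (x=-2 mm in the base's frame); stands about 24 mm higher when the pawl is free.
- wrench: flat steel wrench, 170 mm long, lying beside the hinge; origin midway, on its underside
- screwdriver: screwdriver, 190 mm long, lying beside the hinge; origin midway, on its underside
- socket: steel socket, 28 mm across, 38 mm tall, standing beside the hinge; origin under its centre
- bolt: dark hexagon bolt standing on its head, 30 mm across, 50 mm tall, beside the hinge; origin under its centre
- spray: grey spray can, 60 mm across, 170 mm tall; origin under its centre
- mug: white mug, 80 mm across, 90 mm tall; origin under its centre
- hammer: hammer lying on the robot's right; origin on its underside
- tin: dark round tin, 80 mm across, 60 mm tall; origin under its centre

How it is judged (in metres and radians):
On the way, in this order (a step that is already met when the one before it is completed fails the run):
1. the pawl's tail is pressed down and its nose is free, with the arm still up (value of joint pawl above 0.18 rad and value of joint recline above 0.88 rad), for 0.2 s.
2. the arm lies flat on its stop with the pawl still free (value of joint recline below 0.06 rad and value of joint pawl above 0.15 rad), for 0.2 s.
At the end, for the whole second after the job is handed in: the arm is flat (within 0.09 rad, at rest) and the pawl's nose is back down in the teeth (pawl within 0.05 rad of home), reached in that order: pawl freed, arm down, pawl home (value of joint recline below 0.09 rad and value of joint pawl below 0.05 rad and velocity of joint recline between -0.05 and 0.05 rad/s); the robot touches nothing.
It fails at once if the arm is pulled up instead of pushed down (value of joint recline above 1.17 rad).
It fails at once if the arm or the pawl is pressed with more than 80 N (contact force between the fingers and hinge above 80 N).
It fails at once if one of the loose things on the bench is lifted or shifted by more than 30 mm (distance of any of wrench, screwdriver, socket, bolt, spray, mug, hammer, tin from where it was at the start of the episode above 0.03 m).
It also fails if it takes over 51 s, if anything falls off the work surface, if the arm or the gripper's body presses on something with over 40 N, if the wrist force passes 120 N, or if a joint passes its speed limit or range.

### The arm

A 6-joint arm with a two-finger parallel gripper is mounted at the origin on the work surface. World frame = base frame: x ahead of the robot, y to its left, z up, the work surface at z = 0. Lengths are in mm, angles in rad, forces in N, time in s.
With the tool pointing down it reaches from about 350 to 975 mm from the base axis. Payload 7.1 kg.
Tool frame: the origin (TCP) lies at the very end of the fingers, on their centre line; the grasp point (between the pads) lies 19 mm behind it; z points along the fingers, y is the line along which they close (so a half turn about z gives the same grasp; the last joint's range is limited). The gripper opens to 88 mm and grips with 3 to 60 N. Pads are 20 mm wide; open, the fingers measure 115 mm over their backs; the gripper's body (75 mm by 178 mm) begins 61 mm behind the grasp point.
Start: joints at [-1.316, 0.423, 1.63, -0, 1.089, -0.019], TCP at [169.013, -601.697, 222.675] pointing down, gripper open.
Joint ranges: [-3, 3], [-0.9, 2.11], [0.09, 2.58], [-1.31, 4.45], [0.11, 2.69], [-2.54, 2.54]. Speed limits (rad/s): [2.39, 2.39, 3.01, 3.14, 3.14, 3.14].

### API

Orientations are given as a rotation vector (axis times angle).
In Python, from workcell import sensors, imaging, close_job gives the robot as it stands. The module is installed in compiled form; this text tells all that it offers.
- The arm moves only by the tool servo_tool, never from a script. Its argument "steps" is a list of rows, each a list of 3 entries, a list of its own where there are three numbers: the shift along the world's x, y, z in m, then the turn, a rotation vector about the world's x, y, z in degrees, then the opening, from -1 (shut) to 1 (fully open). A call has exactly 8 rows; each row shifts and turns the commanded pose from where the row before left it; what a row does not reach is not made up. A row lasts 1/12 s, in which the tool goes at most 41.7 mm and 7.16 degrees, less where a joint would pass 70% of its speed; a pose out of reach is approached as far as the arm can. A call is refused whole if a number of a shift passes 0.0417 or a number of a turn 7.16, either way. A call with a gripper value outside its range is refused whole. The fingers move at their own pace and stop on an object; the grip force is fixed at half the most. Time passes only in rows, so rows that do not move let the fingers close, or fill a call up. It gives the time, the measured TCP pose, the force, the opening and the grip force at its end, in the units of the state.
- sensors.get_obs(): the state, without advancing time (a new reading comes with each control period).
- imaging.get_image(name): name is "scene" or "top" or "wrist"; returns a dict with "color" (420x560x3 uint8, blue, green, red), "range_z" (420x560 float32, mm along the optical axis (not along the pixel's ray), 0 where there is no reading), "vertical_fov" (degrees; the focal length in pixels is half the picture's height over the tangent of half this angle, whatever the lens; pixels are square), "cx", "cy" (the principal point, pixels), "k1" (the pictures are not rectified: a ray, as slopes to the right and down, at radius r is drawn at 1 + k1 r^2 times it, then the intrinsics apply), "rvec" (rotation vector, rad) and "tvec" (3), from world to camera coordinates, as OpenCV has them; the wrist camera has in their place "tool_from_camera" (4x4, takes a point from camera to tool coordinates, whose origin is the TCP and whose axes are the flange's). Camera axes: x right, y down, z forward; pixel columns grow to the right and rows downward; lengths in mm; the calibration is good to about 2 mm. A picture is of the moment at which its call begins: read the wrist's pose just before it.
- close_job(): hands the job in; it is judged then, once.
The state is a dict: "t": time; "qpos": joint angles; "qvel": joint speeds; "joint_torque": joint torques, N m; "ee_pos": TCP position; "orientation": TCP orientation; "ft_force": force on the tool from outside, world axes, zero at the start; "moment": the same for the moment, N m; "width": finger opening in mm; "grasp_force": force on a finger pad.
Only numpy, scipy, OpenCV 4.12 (cv2) and the standard library are available. Lean on these libraries where they do the work, as an engineer would, in place of code of your own. Each camera call takes 0.05 s, during which the arm holds its last target. There are 200 camera calls.

## Working session

There is one attempt and no reset: what is moved stays moved. The work goes in short steps, Python scripts to look and compute and a tool call to move; the robot and the scene stay as the last step left them, time stands still between calls to the robot, and variables do not carry over. Pictures are saved under pics/ and viewed, at most 10 in all, crops included, and the job is handed in when it is done.

Besides the shell and the picture viewer there is one more tool, called after ">>>" as name(argument=value, ...) on one line, values as JSON. servo_tool: Moves the arm, as the interface text tells. Its arguments: {"type":"object","properties":{"steps":{"type":"array"}},"required":["steps"]}

```bash
mkdir -p pics; cat > h.py <<'E'
import numpy as np, cv2
from workcell import sensors, imaging
def cam(n):
    d=imaging.get_image(n); h,w=d["color"].shape[:2]
    f=h/2/np.tan(np.radians(d["vertical_fov"])/2); d["f"]=f
    return d
def pts(d,T=None):
    # world points for all pixels from depth (HxWx3)
    h,w=d["range_z"].shape; u,v=np.meshgrid(np.arange(w),np.arange(h))
    a=(u-d["cx"])/d["f"]; b=(v-d["cy"])/d["f"]; x,y=a.copy(),b.copy()
    for _ in range(8):
        s=1+d["k1"]*(x*x+y*y); x,y=a/s,b/s
    z=d["range_z"]; P=np.stack([x*z,y*z,z],-1).astype(float)
    if "rvec" in d:
        R=cv2.Rodrigues(np.array(d["rvec"],float))[0]; return (P-np.array(d["tvec"],float).ravel())@R
    o=d["obs"]; R=cv2.Rodrigues(np.array(o["orientation"],float))[0]
    M=np.array(d["tool_from_camera"]); Pt=P@M[:3,:3].T+M[:3,3]
    return Pt@R.T+np.array(o["ee_pos"])
E
python3 - <<'E'
from h import *
print(sensors.get_obs())
for n in ("scene","top"):
    d=cam(n); cv2.imwrite(f"pics/{n}0.png",d["color"]); np.savez(f"{n}0.npz",P=pts(d),c=d["color"],z=d["range_z"])
    print(n,d["f"],d["k1"],d["rvec"],d["tvec"],(d["range_z"]>0).mean())
E
```

```text
{'t': 0.0, 'qpos': array([-1.31600958e+00,  4.23819735e-01,  1.63069653e+00, -5.90773183e-06,
        1.08857977e+00, -1.89657932e-02]), 'qvel': array([-0.00143431,  0.00167893,  0.00019961, -0.00147326,  0.00118465,
       -0.00193481]), 'joint_torque': array([-2.40877627e-03, -5.44633448e+01, -2.73673189e+01,  6.42096880e-02,
        2.27437005e-02, -1.38492123e-04]), 'ee_pos': array([ 168.87010983, -601.17712693,  221.91230297]), 'orientation': array([-3.11073055e+00, -4.28468663e-01,  2.85828057e-04]), 'ft_force': array([ 0.67292308, -0.43285891, -0.00821816]), 'moment': array([-0.01614411, -0.04033402,  0.02682054]), 'grasp_force': 0.0, 'width': 88.04322440928016}
scene 492.3919531276975 0.03861277430508445 [ 2.33882805  1.01736738 -0.32415674] [-375.32436631 -245.07548906 1532.71367049] 0.9959991496598639
top 381.25044126739573 0.013530733477945813 [ 2.19972764 -2.17450023  0.10168867] [ -19.69619725  537.08191606 1070.62682777] 0.9959056122448979
```

View pics/scene0.png

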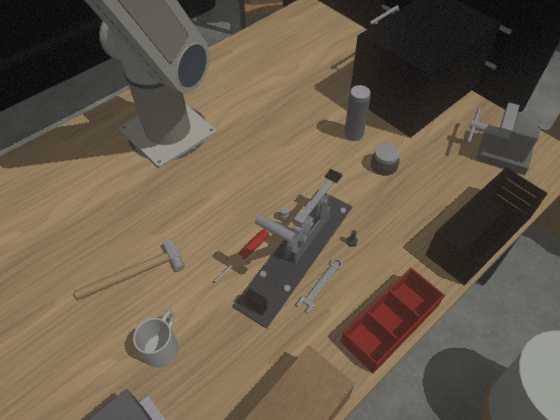

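View pics/top0.png

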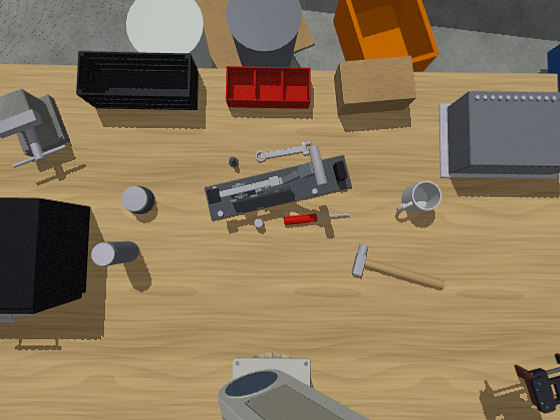

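Scene view: the hinge runs from the stop block near (257,300) to the dark tail pad at (333,175), with the tube at (277,228). Top view: the plate spans about (207–350, 155–220), the tube is near (317,165), and the hinge's +x points right (world −y). Next I measure with depth.

```bash
python3 - <<'E'
from h import *
t=np.load("top0.npz"); P=t["P"]; c=t["c"]
roi=np.zeros(P.shape[:2],bool); roi[135:235,195:365]=1
x,y,z=P[...,0],P[...,1],P[...,2]
bench=P[225:232,300:310].reshape(-1,3); print("bench z",bench[:,2].mean())
m=roi&(z>4)&(z<14)&(c.max(-1)<110)
m=cv2.morphologyEx(m.astype(np.uint8),cv2.MORPH_OPEN,np.ones((3,3)))
mm=roi&(z>4)
n,l,s,_=cv2.connectedComponentsWithStats(m); k=1+np.argmax(s[1:,4]); 
q=np.concatenate([P[l==i][:,:2] for i in range(1,n) if s[i,4]>60]).astype(np.float32)
r=cv2.minAreaRect(q); print("plate rect",r,s[1:,4]); print(cv2.boxPoints(r))
for nme in("top","scene"):
    t=np.load(nme+"0.npz");P=t["P"];x,y,z=P[...,0],P[...,1],P[...,2];c=t["c"]
    b=(x>500)&(x<750)&(y>-200)&(y<260)
    for lo,hi in((40,70),(80,110),(110,135),(135,147),(147,160),(160,200),(200,225),(225,240),(240,270)):
        s=b&(z>lo)&(z<hi); 
        if s.sum()>3: print(nme,lo,hi,s.sum(),P[s].mean(0).round(1),P[s].min(0).round(),P[s].max(0).round())
E
```

```text
bench z -0.6867019768019108
plate rect ((593.3743896484375, -11.713729858398438), (98.16911315917969, 417.97125244140625), 14.083773612976074) [2064   24  117  253   55    9   37]
[[ 494.91064  179.04575]
 [ 596.6199  -226.3617 ]
 [ 691.83813 -202.4732 ]
 [ 590.1289   202.93423]]
top 40 70 322 [610.  -72.   58.4] [ 546. -200.   40.] [674. 125.  69.]
top 80 110 122 [578.5  10.5  92.4] [549. -43.  81.] [610. 102. 110.]
top 110 135 147 [576.6  46.6 128.1] [549. -49. 111.] [606. 115. 135.]
top 135 147 364 [571.3  78.1 143.8] [533. -46. 135.] [607. 169. 147.]
top 147 160 284 [571.9  74.9 150.3] [534. -58. 147.] [608. 169. 159.]
top 160 200 91 [603.5 -56.9 182.5] [593. -92. 161.] [621. -42. 200.]
top 200 225 111 [607.7 -72.9 212.4] [593. -95. 200.] [623. -60. 225.]
top 225 240 97 [611.5 -87.8 233.9] [ 571. -118.  225.] [658. -77. 240.]
top 240 270 366 [615.6 -99.4 245.7] [ 571. -120.  240.] [661. -80. 250.]
scene 40 70 627 [613.5 -51.6  56.7] [ 544. -200.   40.] [672. 130.  70.]
scene 80 110 266 [595.3  18.3  92.9] [554. -44.  80.] [610. 112. 110.]
scene 110 135 214 [584.7  42.7 125. ] [547. -29. 110.] [605. 145. 135.]
scene 135 147 337 [569.2  88.2 143.3] [531. -31. 135.] [607. 176. 147.]
scene 147 160 221 [572.4  73.8 150. ] [534. -39. 147.] [608. 171. 158.]
scene 160 200 7 [611.6 -50.8 182.4] [607. -59. 163.] [617. -42. 198.]
scene 200 225 14 [616.6 -68.7 212.9] [596. -83. 201.] [656. -60. 225.]
scene 225 240 115 [ 624.8 -101.6  235.2] [ 573. -121.  226.] [661. -76. 240.]
scene 240 270 380 [ 616.  -100.4  245.3] [ 570. -120.  240.] [661. -79. 250.]
```

```bash
python3 - <<'E'
from h import *
D=np.array([.2433,-.97]);N=np.array([.97,.2433]);O=np.array([591,0.])
for nme in("top","scene"):
    t=np.load(nme+"0.npz");P=t["P"];c=t["c"]
    a=(P[...,:2]-O)@D; b=(P[...,:2]-O)@N; z=P[...,2]
    s=(abs(b)<60)&(a>-200)&(a<230)&(z>3)
    for lo in range(-190,130,10):
        m=s&(a>=lo)&(a<lo+10)&(z>60)
        if m.sum(): 
            zt=np.percentile(z[m],90); k=m&(z>zt-8)
            print(nme,lo,m.sum(),"ztop",zt.round(1),"b",b[k].min().round(1),b[k].max().round(1),c[k].mean(0).round())
    m=s&(z>238); print("tube a,b",a[m].min(),a[m].max(),b[m].min(),b[m].max())
    for i,(lo,hi) in enumerate(((-185,-140),(-25,25))):
        m=s&(z>143)&(z<157)&(a>lo)&(a<hi); print("pad",np.percentile(a[m],[0,5,50,95,100]).round(1),np.percentile(b[m],[0,5,50,95,100]).round(1),np.median(z[m]))
E
```

```text
top -180 14 ztop 150.5 b -17.3 16.1 [40. 38. 36.]
top -170 59 ztop 151.2 b -17.7 18.1 [44. 40. 40.]
top -160 55 ztop 151.0 b -17.0 18.0 [48. 44. 45.]
top -150 51 ztop 151.3 b -17.7 17.2 [55. 51. 51.]
top -140 25 ztop 145.3 b -7.7 8.4 [166. 160. 159.]
top -130 29 ztop 145.4 b -7.7 7.9 [168. 162. 162.]
top -120 28 ztop 144.9 b -7.5 8.4 [169. 163. 162.]
top -110 57 ztop 144.7 b -7.6 8.3 [166. 160. 159.]
top -100 58 ztop 145.9 b -7.4 7.4 [169. 162. 162.]
top -90 61 ztop 145.0 b -7.7 8.2 [165. 159. 158.]
top -80 42 ztop 146.4 b -7.6 8.3 [166. 160. 159.]
top -70 31 ztop 147.0 b -7.7 7.8 [167. 160. 160.]
top -60 36 ztop 146.9 b -8.1 7.9 [164. 157. 157.]
top -50 45 ztop 145.9 b -7.6 7.7 [164. 157. 157.]
top -40 41 ztop 147.8 b -7.7 8.1 [162. 156. 156.]
top -30 41 ztop 146.1 b -8.0 8.7 [164. 158. 157.]
top -20 51 ztop 150.0 b -11.5 12.0 [162. 156. 155.]
top -10 58 ztop 152.7 b -11.6 11.1 [168. 162. 161.]
top 0 60 ztop 153.5 b -11.5 12.1 [171. 165. 164.]
top 10 45 ztop 148.5 b -11.3 4.4 [140. 134. 133.]
top 20 46 ztop 136.7 b -7.3 8.0 [99. 93. 89.]
top 30 42 ztop 152.8 b -6.8 7.9 [103.  96.  9
[... 1782 characters left out ...]
 ztop 141.3 b 2.3 7.8 [83. 83. 83.]
scene 40 47 ztop 91.3 b -6.9 6.8 [87. 87. 89.]
scene 50 3 ztop 190.9 b 11.0 12.3 [86. 86. 88.]
scene 60 8 ztop 210.9 b -12.4 13.6 [79. 88. 92.]
scene 70 8 ztop 224.1 b -3.6 13.0 [83. 84. 85.]
scene 80 13 ztop 235.8 b -13.1 43.9 [95. 96. 97.]
scene 90 120 ztop 248.1 b -45.4 44.9 [120. 120. 123.]
scene 100 226 ztop 248.4 b -46.1 44.6 [123. 122. 124.]
scene 110 136 ztop 243.6 b -46.1 44.2 [94. 95. 98.]
tube a,b 90.37095888552298 114.38181028031157 -46.09820013427954 44.930054818282905
pad [-177.7 -173.3 -158.3 -145.6 -141.7] [-18.9 -16.3  -0.7  16.4  17.4] 147.90670969907129
pad [-24.9 -22.   -3.4   9.1   9.7] [-12.9 -11.5   0.   10.3  11.6] 150.9208057386813
```

The hinge frame is consistent in both views: origin ≈ (591, 0), +x ≈ (0.243, −0.970). That puts the tail pad at ≈ (552, 154, 150), the nose pad at ≈ (590, 3, 150) and the tube at ≈ (616, −100, 235). The tool's y is already nearly along the hinge, so I'll shut the fingers and travel to the tail.

>>> servo_tool(steps=[[[0.016, 0.0315, 0.002], [0, 0, 0], -1], [[0.016, 0.0315, 0.002], [0, 0, 0], -1], [[0.016, 0.0315, 0], [0, 0, 0], -1], [[0.016, 0.0315, 0], [0, 0, 0], -1], [[0.016, 0.0315, 0], [0, 0, 0], -1], [[0.016, 0.0315, 0], [0, 0, 0], -1], [[0.016, 0.0315, 0], [0, 0, 0], -1], [[0.016, 0.0315, 0], [0, 0, 0], -1]])

```text
t: 0.77
ee_pos: [297.3, -347.9, 226.5]
orientation: [-3.112, -0.428, 0.0]
ft_force: [0.5, -0.2, 0.4]
width: 37.9
grasp_force: 0.0
```

>>> servo_tool(steps=[[[0.016, 0.0315, 0], [0, 0, 0], -1], [[0.016, 0.0315, 0], [0, 0, 0], -1], [[0.016, 0.0315, 0], [0, 0, 0], -1], [[0.016, 0.0315, 0], [0, 0, 0], -1], [[0.016, 0.0315, 0], [0, 0, 0], -1], [[0.016, 0.0315, 0], [0, 0, 0], -1], [[0.016, 0.0315, 0], [0, 0, 0], -1], [[0.016, 0.0315, 0], [0, 0, 0], -1]])

```text
t: 1.43
ee_pos: [425.3, -96.0, 226.7]
orientation: [3.112, 0.429, -0.0]
ft_force: [1.2, -1.2, 0.8]
width: 0.8
grasp_force: 0.0
```

>>> servo_tool(steps=[[[0.016, 0.0315, 0], [0, 0, 0], -1], [[0.016, 0.0315, 0], [0, 0, 0], -1], [[0.016, 0.0315, 0], [0, 0, 0], -1], [[0.016, 0.0315, 0], [0, 0, 0], -1], [[0.016, 0.0315, 0], [0, 0, 0], -1], [[0.016, 0.0315, 0], [0, 0, 0], -1], [[0.016, 0.0315, 0], [0, 0, 0], -1], [[0.016, 0.0315, 0], [0, 0, 0], -1]])

```text
t: 2.1
ee_pos: [553.2, 156.1, 226.3]
orientation: [3.112, 0.429, -0.001]
ft_force: [0.4, -0.9, 0.2]
width: 0.1
grasp_force: 0.0
```

>>> servo_tool(steps=[[[0, 0, -0.015], [0, 0, 0], -1], [[0, 0, -0.015], [0, 0, 0], -1], [[0, 0, -0.012], [0, 0, 0], -1], [[0, 0, -0.01], [0, 0, 0], -1], [[0, 0, -0.008], [0, 0, 0], -1], [[0, 0, -0.004], [0, 0, 0], -1], [[0, 0, -0.003], [0, 0, 0], -1], [[0, 0, 0], [0, 0, 0], -1]])

```text
t: 2.77
ee_pos: [552.9, 153.9, 159.4]
orientation: [3.112, 0.428, -0.001]
ft_force: [-0.8, 0.4, 0.4]
width: 0.6
grasp_force: 0.0
```

>>> servo_tool(steps=[[[0, 0, -0.002], [0, 0, 0], -1], [[0, 0, -0.002], [0, 0, 0], -1], [[0, 0, -0.001], [0, 0, 0], -1], [[0, 0, -0.001], [0, 0, 0], -1], [[0, 0, -0.001], [0, 0, 0], -1], [[0, 0, -0.001], [0, 0, 0], -1], [[0, 0, -0.001], [0, 0, 0], -1], [[0, 0, -0.001], [0, 0, 0], -1]])

```text
t: 3.43
ee_pos: [553.0, 154.3, 149.6]
orientation: [-3.112, -0.429, -0.0]
ft_force: [-0.0, -0.3, -0.0]
width: 0.5
grasp_force: 0.0
```

>>> servo_tool(steps=[[[0, 0, -0.001], [0, 0, 0], -1], [[0, 0, -0.001], [0, 0, 0], -1], [[0, 0, -0.001], [0, 0, 0], -1], [[0, 0, -0.001], [0, 0, 0], -1], [[0, 0, -0.001], [0, 0, 0], -1], [[0, 0, -0.001], [0, 0, 0], -1], [[0, 0, -0.001], [0, 0, 0], -1], [[0, 0, -0.001], [0, 0, 0], -1]])

```text
t: 4.1
ee_pos: [553.2, 155.5, 142.3]
orientation: [-3.111, -0.428, -0.001]
ft_force: [-1.5, 5.0, 5.2]
width: 0.2
grasp_force: 3.3
```

>>> servo_tool(steps=[[[0, 0, -0.001], [0, 0, 0], -1], [[0, 0, -0.001], [0, 0, 0], -1], [[0, 0, -0.001], [0, 0, 0], -1], [[0, 0, -0.001], [0, 0, 0], -1], [[0, 0, -0.001], [0, 0, 0], -1], [[0, 0, -0.001], [0, 0, 0], -1], [[0, 0, 0], [0, 0, 0], -1], [[0, 0, 0], [0, 0, 0], -1]])

```text
t: 4.77
ee_pos: [553.4, 155.5, 136.2]
orientation: [-3.111, -0.428, -0.002]
ft_force: [-1.5, 5.9, 4.7]
width: 0.4
grasp_force: 2.7
```

>>> servo_tool(steps=[[[0, 0, -0.001], [0, 0, 0], -1], [[0, 0, -0.001], [0, 0, 0], -1], [[0, 0, 0], [0, 0, 0], -1], [[0, 0, 0], [0, 0, 0], -1], [[0, 0, 0], [0, 0, 0], -1], [[0, 0, 0], [0, 0, 0], -1], [[0, 0, 0], [0, 0, 0], -1], [[0, 0, 0], [0, 0, 0], -1]])

```text
t: 5.43
ee_pos: [553.5, 155.7, 135.0]
orientation: [-3.11, -0.428, -0.003]
ft_force: [-4.2, 6.5, 10.7]
width: 0.7
grasp_force: 5.9
```

```bash
cat >> h.py <<'E'
D=np.array([.2433,-.97]);N=np.array([.97,.2433]);O=np.array([591,0.])
def prof(n,regs):
    d=cam(n);P=pts(d);a=(P[...,:2]-O)@D;b=(P[...,:2]-O)@N;z=P[...,2]
    for lo,hi,w,zl,zh in regs:
        m=(a>lo)&(a<hi)&(abs(b)<w)&(z>zl)&(z<zh)
        print(n,(lo,hi),m.sum(),np.percentile(z[m],[10,50,90]).round(1) if m.sum() else "", a[m].mean().round(1))
    return d
E
python3 - <<'E'
from h import *
for n in("top","scene"):
    d=prof(n,[(-14,10,10,120,185),(-80,-30,6,120,190),(80,130,44,200,260)])
E
```

```text
top (-14, 10) 64 [125.3 172.6 175.3] -4.3
top (-80, -30) 83 [149.9 155.5 160.7] -52.3
top (80, 130) 466 [230.8 244.9 248.2] 99.1
scene (-14, 10) 118 [122.4 157.8 174.2] -4.3
scene (-80, -30) 79 [149.2 154.6 160.4] -53.7
scene (80, 130) 475 [235.9 244.7 248.1] 104.4
```

Nose pad is now ≈174 mm high (pawl ≈0.24), with the arm still up. I lift and go over the tube.

>>> servo_tool(steps=[[[0, 0, 0.015], [0, 0, 0], -1], [[0, 0, 0.03], [0, 0, 0], -1], [[0, 0, 0.035], [0, 0, 0], -1], [[0, 0, 0.035], [0, 0, 0], -1], [[0.005, -0.02, 0.02], [0, 0, 0], -1], [[0.008, -0.032, 0], [0, 0, 0], -1], [[0.008, -0.032, 0], [0, 0, 0], -1], [[0.008, -0.032, 0], [0, 0, 0], -1]])

```text
t: 6.2
ee_pos: [582.3, 37.3, 269.4]
orientation: [3.112, 0.431, 0.002]
ft_force: [-0.0, 0.6, 0.3]
width: 0.4
grasp_force: 0.0
```

>>> servo_tool(steps=[[[0.008, -0.032, 0], [0, 0, 0], -1], [[0.008, -0.032, 0], [0, 0, 0], -1], [[0.008, -0.032, 0], [0, 0, 0], -1], [[0.007, -0.03, 0], [0, 0, 0], -1], [[0.003, -0.014, 0], [0, 0, 0], -1], [[0, 0, 0], [0, 0, 0], -1], [[0, 0, -0.005], [0, 0, 0], -1], [[0, 0, -0.005], [0, 0, 0], -1]])

```text
t: 6.87
ee_pos: [615.8, -100.7, 258.3]
orientation: [-3.112, -0.429, -0.0]
ft_force: [0.8, 0.8, -0.1]
width: 0.3
grasp_force: 0.0
```

>>> servo_tool(steps=[[[0, 0, -0.005], [0, 0, 0], -1], [[0, 0, -0.005], [0, 0, 0], -1], [[0.0011, -0.0046, -0.0032], [0, 0, 0], -1], [[0.0011, -0.0046, -0.0032], [0, 0, 0], -1], [[0.0009, -0.0037, -0.0029], [0, 0, 0], -1], [[0.0009, -0.0037, -0.0029], [0, 0, 0], -1], [[0.0009, -0.0035, -0.003], [0, 0, 0], -1], [[0.0009, -0.0035, -0.003], [0, 0, 0], -1]])

```text
t: 7.53
ee_pos: [622.0, -125.6, 230.2]
orientation: [3.112, 0.429, 0.0]
ft_force: [0.5, -0.1, 2.3]
width: 0.6
grasp_force: 1.3
```

>>> servo_tool(steps=[[[0.0017, -0.0068, -0.0064], [0, 0, 0], -1], [[0.0016, -0.0064, -0.0068], [0, 0, 0], -1], [[0.0015, -0.0061, -0.0071], [0, 0, 0], -1], [[0.0015, -0.0058, -0.0074], [0, 0, 0], -1], [[0.0013, -0.0053, -0.0077], [0, 0, 0], -1], [[0.0013, -0.005, -0.008], [0, 0, 0], -1], [[0.0011, -0.0046, -0.0082], [0, 0, 0], -1], [[0.0011, -0.0043, -0.0085], [0, 0, 0], -1]])

```text
t: 8.2
ee_pos: [633.7, -171.4, 170.0]
orientation: [3.111, 0.428, 0.003]
ft_force: [0.8, -4.0, 4.3]
width: 0.3
grasp_force: 2.1
```

>>> servo_tool(steps=[[[0.0009, -0.0038, -0.0086], [0, 0, 0], -1], [[0.0008, -0.0034, -0.0088], [0, 0, 0], -1], [[0.0007, -0.0029, -0.0091], [0, 0, 0], -1], [[0.0006, -0.0025, -0.0091], [0, 0, 0], -1], [[0.0005, -0.002, -0.0093], [0, 0, 0], -1], [[0.0004, -0.0016, -0.0093], [0, 0, 0], -1], [[0.0003, -0.0012, -0.008], [0, 0, 0], -1], [[0, 0, -0.005], [0, 0, 0], -1]])

```text
t: 8.87
ee_pos: [636.5, -186.7, 101.6]
orientation: [-3.111, -0.429, 0.002]
ft_force: [-0.9, -1.1, 1.9]
width: 0.5
grasp_force: 0.9
```

>>> servo_tool(steps=[[[0, 0, -0.004], [0, 0, 0], -1], [[0, 0, -0.003], [0, 0, 0], -1], [[0, 0, -0.002], [0, 0, 0], -1], [[0, 0, -0.001], [0, 0, 0], -1], [[0, 0, -0.001], [0, 0, 0], -1], [[0, 0, -0.001], [0, 0, 0], -1], [[0, 0, -0.001], [0, 0, 0], -1], [[0, 0, 0], [0, 0, 0], -1]])

```text
t: 9.53
ee_pos: [637.1, -186.9, 90.1]
orientation: [-3.112, -0.429, -0.0]
ft_force: [-0.5, -0.2, 0.5]
width: 0.4
grasp_force: 0.2
```

>>> servo_tool(steps=[[[0, 0, -0.001], [0, 0, 0], -1], [[0, 0, -0.001], [0, 0, 0], -1], [[0, 0, -0.001], [0, 0, 0], -1], [[0, 0, -0.001], [0, 0, 0], -1], [[0, 0, 0], [0, 0, 0], -1], [[0, 0, 0], [0, 0, 0], -1], [[0, 0, 0], [0, 0, 0], -1], [[0, 0, 0], [0, 0, 0], -1]])

```text
t: 10.2
ee_pos: [637.3, -187.1, 87.1]
orientation: [3.112, 0.429, 0.001]
ft_force: [-2.4, 0.4, 8.6]
width: 0.5
grasp_force: 4.2
```

```bash
python3 - <<'E'
from h import *
print(sensors.get_obs()["ft_force"])
for n in("top","scene"):
    d=prof(n,[(-14,10,10,120,185),(165,215,44,60,100),(60,110,10,60,150)])
    cv2.imwrite(f"pics/{n}1.png",cv2.resize(d["color"][130:300,180:380],None,fx=3,fy=3))
E
```

```text
[-2.35769603  0.35344111  8.603776  ]
top (-14, 10) 63 [156.  173.3 175. ] -4.7
top (165, 215) 0  nan
top (60, 110) 120 [80.1 85.4 88. ] 84.5
scene (-14, 10) 111 [125.1 159.6 174. ] -4.2
scene (165, 215) 309 [73.  84.  88.6] 191.5
scene (60, 110) 114 [70.1 84.2 87.6] 87.2h.py:24: RuntimeWarning: Mean of empty slice.
  print(n,(lo,hi),m.sum(),np.percentile(z[m],[10,50,90]).round(1) if m.sum() else "", a[m].mean().round(1))
  ret = ret.dtype.type(ret / rcount)
```

The arm is flat (bar and tube tops both ≈88 mm) and the nose is still free at 174 mm. Now to the nose pad.

>>> servo_tool(steps=[[[0, 0, 0.015], [0, 0, 0], -1], [[0, 0, 0.035], [0, 0, 0], -1], [[0, 0, 0.035], [0, 0, 0], -1], [[-0.005, 0.02, 0.03], [0, 0, 0], -1], [[-0.009, 0.0365, 0], [0, 0, 0], -1], [[-0.009, 0.0365, 0], [0, 0, 0], -1], [[-0.009, 0.0365, 0], [0, 0, 0], -1], [[-0.008, 0.033, 0], [0, 0, 0], -1]])

```text
t: 10.97
ee_pos: [596.4, -22.7, 201.3]
orientation: [-3.112, -0.428, -0.001]
ft_force: [0.8, 0.0, 0.5]
width: 0.4
grasp_force: 0.0
```

>>> servo_tool(steps=[[[-0.006, 0.025, 0], [0, 0, 0], -1], [[-0.001, 0.002, 0], [0, 0, 0], -1], [[0, 0, -0.008], [0, 0, 0], -1], [[0, 0, -0.008], [0, 0, 0], -1], [[0, 0, -0.004], [0, 0, 0], -1], [[0, 0, -0.002], [0, 0, 0], -1], [[0, 0, -0.001], [0, 0, 0], -1], [[0, 0, 0], [0, 0, 0], -1]])

```text
t: 11.63
ee_pos: [590.1, 1.7, 177.6]
orientation: [-3.112, -0.427, 0.001]
ft_force: [0.3, -0.1, -0.1]
width: 0.2
grasp_force: 0.0
```

>>> servo_tool(steps=[[[0, 0, -0.0015], [0, 0, 0], -1], [[0, 0, -0.0015], [0, 0, 0], -1], [[0, 0, -0.0015], [0, 0, 0], -1], [[0, 0, -0.0015], [0, 0, 0], -1], [[0, 0, -0.0015], [0, 0, 0], -1], [[0, 0, -0.0015], [0, 0, 0], -1], [[0, 0, -0.0015], [0, 0, 0], -1], [[0, 0, -0.0015], [0, 0, 0], -1]])

```text
t: 12.3
ee_pos: [590.4, 2.6, 166.2]
orientation: [3.112, 0.429, 0.001]
ft_force: [0.3, -1.4, 3.1]
width: -0.3
grasp_force: 1.5
```

>>> servo_tool(steps=[[[0, 0, -0.0015], [0, 0, 0], -1], [[0, 0, -0.0015], [0, 0, 0], -1], [[0, 0, -0.0015], [0, 0, 0], -1], [[0, 0, -0.001], [0, 0, 0], -1], [[0, 0, -0.001], [0, 0, 0], -1], [[0, 0, -0.001], [0, 0, 0], -1], [[0, 0, -0.001], [0, 0, 0], -1], [[0, 0, -0.001], [0, 0, 0], -1]])

```text
t: 12.97
ee_pos: [590.1, 2.5, 156.6]
orientation: [3.112, 0.429, -0.0]
ft_force: [0.3, -1.9, 2.9]
width: 0.4
grasp_force: 1.6
```

>>> servo_tool(steps=[[[0, 0, -0.001], [0, 0, 0], -1], [[0, 0, -0.001], [0, 0, 0], -1], [[0, 0, -0.001], [0, 0, 0], -1], [[0, 0, -0.001], [0, 0, 0], -1], [[0, 0, -0.001], [0, 0, 0], -1], [[0, 0, 0], [0, 0, 0], -1], [[0, 0, 0], [0, 0, 0], -1], [[0, 0, 0], [0, 0, 0], -1]])

```text
t: 13.63
ee_pos: [589.9, 2.7, 151.4]
orientation: [-3.112, -0.428, 0.001]
ft_force: [-0.2, -1.1, 0.6]
width: 0.8
grasp_force: 0.6
```

>>> servo_tool(steps=[[[0, 0, -0.001], [0, 0, 0], -1], [[0, 0, -0.001], [0, 0, 0], -1], [[0, 0, 0], [0, 0, 0], -1], [[0, 0, 0], [0, 0, 0], -1], [[0, 0, 0], [0, 0, 0], -1], [[0, 0, 0], [0, 0, 0], -1], [[0, 0, 0], [0, 0, 0], -1], [[0, 0, 0], [0, 0, 0], -1]])

```text
t: 14.3
ee_pos: [590.1, 2.4, 150.1]
orientation: [3.112, 0.429, 0.0]
ft_force: [-1.2, -2.2, 7.1]
width: 0.4
grasp_force: 3.5
```

>>> servo_tool(steps=[[[0, 0, -0.001], [0, 0, 0], -1], [[0, 0, 0], [0, 0, 0], -1], [[0, 0, 0], [0, 0, 0], -1], [[0, 0, 0], [0, 0, 0], -1], [[0, 0, 0], [0, 0, 0], -1], [[0, 0, 0], [0, 0, 0], -1], [[0, 0, 0], [0, 0, 0], -1], [[0, 0, 0], [0, 0, 0], -1]])

```text
t: 14.97
ee_pos: [590.1, 2.4, 149.9]
orientation: [3.112, 0.429, 0.0]
ft_force: [-3.0, -2.0, 13.4]
width: 0.9
grasp_force: 6.6
```

>>> servo_tool(steps=[[[0, 0, 0.01], [0, 0, 0], -1], [[0, 0, 0.02], [0, 0, 0], -1], [[0, 0, 0.03], [0, 0, 0], -1], [[0, 0, 0.03], [0, 0, 0], -1], [[-0.03, 0, 0.02], [0, 0, 0], -1], [[-0.04, 0, 0], [0, 0, 0], -1], [[-0.04, 0, 0], [0, 0, 0], -1], [[0, 0, 0], [0, 0, 0], -1]])

```text
t: 15.63
ee_pos: [471.9, 2.9, 257.3]
orientation: [-3.11, -0.429, 0.012]
ft_force: [-0.4, 0.2, -0.4]
width: 0.2
grasp_force: 0.0
```

```bash
python3 - <<'E'
from h import *
for n in("top","scene"):
    d=prof(n,[(-13,8,9,140,185),(-70,-30,6,130,190),(-172,-146,15,120,170),(178,202,44,60,100),(60,110,10,60,150)])
    cv2.imwrite(f"pics/{n}2.png",d["color"])
E
```

```text
top (-13, 8) 58 [146.1 150.3 152.5] -2.7
top (-70, -30) 63 [141.7 144.1 146. ] -47.9
top (-172, -146) 120 [147.8 150.2 152.3] -159.0
top (178, 202) 271 [80.9 85.3 88.2] 189.8
top (60, 110) 120 [81.4 86.  88.7] 84.9
scene (-13, 8) 55 [147.8 149.7 151.9] -1.6
scene (-70, -30) 68 [140.6 144.  145.8] -49.0
scene (-172, -146) 102 [146.8 149.5 152.2] -158.6
scene (178, 202) 441 [72.  83.7 87.9] 192.3
scene (60, 110) 165 [72.  84.8 87.9] 85.0
```

The pawl is home, with the nose and tail pads both at 150 mm. The arm is flat, and the tool is clear of everything.

```bash
python3 -c "
from workcell import close_job
print(close_job())"
```

```text
the job is handed in; nothing more can be done
None
```

The job is handed in: the pawl was freed, the arm pushed flat onto its stop and the pawl's nose pressed back home. The last images showed both pads at 150 mm, and the highest force I read was about 14 N; the judge gave no verdict.

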